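# Push a slide box through the return hatch's flap

## Task

Return the slide box: push it with the fingertips along the feed shelf, in through the orange gravity flap of the hatch, until it drops into the pocket behind, then draw the fingers back out so that the flap falls fully shut. Only push it gently: do not grip or lift the box. Leave the other things on the bench where they are.

Things in the scene. Friction and masses are not known exactly. Their poses are not given: they have to be found in the camera images.
- hatch: fixed white return hatch on the bench, an aluminium feed shelf in front. Origin on the bench under the closed flap, midway across; x points level into the hatch (the way to push), y to its left, z up. Shelf top at z = 60 mm, x = -115 to +22 mm, 200 mm wide, no rails. Housing behind the flap: y = +-78 mm, x to 105 mm, clear roof, top at z = 135 mm
- mouth (a point): middle of the mouth's sill: on the shelf's top face under the closed flap; axes as the hatch. The mouth is 130 mm wide between 13 mm wide jambs and 63 mm high under the flap's hinge; jambs and lintel reach forward to x = -6 mm, the lintel's top is 75 mm above the shelf
- edge (a point): middle of the shelf's inner edge, 22 mm beyond the flap; a steep ramp drops from here. The box tips in once its centre is past this edge, so the fingertips must follow it some 10 to 20 mm beyond the flap, under the lintel; fingers tilted 30 to 45 degrees, tips forward, have room for that
- pocket (a point): middle of the padded pocket floor at the ramp's foot, 50 mm below the shelf top; the pocket is 144 mm wide and its back wall is 25 mm farther in
- flap (a joint): orange flap, 126 mm wide, 60 mm tall, 3 mm thick, hung on a rod 126.5 mm above the bench in the mouth; 0 = hanging shut, grows as its lower edge swings inward (rad, at most 1.4). Weighs 50 g, no spring: it falls shut by itself in about a second when nothing is under it.
- box_mid (a point): centre of the slide box, a white carton with a magenta stripe, 31 x 82 x 32 mm, about 90 g, loose on the feed shelf, its long side roughly facing the mouth. Axes: x across it (31 mm), y along it (82 mm), z up; the point is 16 mm above the shelf. Starts up to 26 mm off the mouth's middle and turned up to 0.3 rad
- bottle_3: bystander: small clear bottle with an orange cap, 56 mm across, 105 mm tall, standing on the bench left of the hatch; origin at the centre of its underside
- petri_1: bystander: lidded petri dish, 89 mm across, 15 mm high, at the right front of the bench; origin at the centre of its underside
- beaker_3: bystander: small empty glass beaker, 52 mm across, 58 mm tall, standing on the bench close beside the hatch, on its right; origin at the centre of its underside
- tape_roll: bystander: roll of beige tape lying flat, 90 mm across, 19 mm high; origin at the centre of its underside
- timer: bystander: white bench timer, 66 x 68 x 18 mm, lying on the bench; origin at the centre of its underside
- film_carton: bystander: green and white carton, 64 x 131 x 61 mm, at the right rear of the bench; origin at the centre of its underside
- marker: bystander: black and blue marker pen, 130 mm long, 15 mm high, lying on the bench; origin at the centre of its underside
Things that resemble listed ones, but are neither listed nor needed, are in the scene too. There is more than one size of the part that bears box_mid; the job needs the larger.

How it is judged:
By the outcome, as a careful person would: the job done as asked, in the order asked, and still so for the second after the job is handed in, with the robot touching nothing.
It also fails if it takes over 45 s, if anything falls off the work surface, if the arm or the gripper's body presses on something with over 40 N, if the wrist force passes 120 N, or if a joint passes its speed limit or range.

## Robot

A 7-joint arm with a two-finger parallel gripper is mounted at the origin on a cart in front of the work surface, level with it; the furniture and walls round the work are solid. World frame = base frame: x ahead of the robot, y to its left, z up, the work surface at z = 0. Lengths are in m, angles in rad, forces in N, time in s.
With the tool pointing down it reaches from about 0.425 to 0.925 m from the base axis. Payload 6.8 kg.
Tool frame: the origin (TCP) lies midway between the tips of the shut fingers; the grasp point (between the pads) lies 19 mm behind it; z points along the fingers, y is the line along which they close (so a half turn about z gives the same grasp; the last joint's range is limited). The gripper opens to 85 mm and grips with 20 to 120 N. Pads are 22 mm wide; open, the fingers measure 114 mm over their backs; the gripper's body (76 mm by 85 mm) begins 54 mm behind the grasp point. The pads swing forward as they close: fully open they stand 13 mm farther back than shut.
Start: joints at [-1.248, 0.477, 0.022, 1.555, -0.011, 1.109, -0.083], TCP at [0.282, 0.613, 0.231] pointing down, gripper open.
Joint ranges: [-2.96, 2.96], [-0.34, 2.1], [-1.41, 1.46], [0.24, 2.44], [-1.37, 4.51], [0.17, 1.92], [-2.96, 2.96]. Speed limits (rad/s): [2.39, 2.39, 3.14, 3.14, 3.14, 3.14, 3.14].

## Interface

Orientations are given as a rotation vector (axis times angle).
In Python, from bench import r gives the robot as it stands. The module is installed in compiled form; this text tells all that it offers.
- The arm moves only by the tool apply_moves, never from a script. Its argument "rows" is a list of rows, each a list of 6 numbers: the shift along the tool's x, y, z scaled (see below), then the turn, a rotation vector about the tool's x, y, z scaled (see below). A call has 1 to 5 rows; each row is the pose to reach, as a shift and turn from the pose commanded when the call began, along the tool's axes at that moment; what a row does not reach only later rows make up. The controller multiplies each number of a shift by 0.25 m and each number of a turn by 90 degrees. A row lasts 1/8 s, in which the tool goes at most 62.5 mm and 10.7 degrees, less where a joint would pass 70% of its speed; a pose out of reach is approached as far as the arm can. A call with a number of a shift or a turn outside -1 to 1 is refused whole. A call with a gripper value outside its range is refused whole. "claw" is the opening, from 0 (shut) to 1 (fully open), set as the call begins (left out, the last holds). The fingers move at their own pace and stop on an object; "newtons" is the grip in N (left out, the last holds). Time passes only in rows, so rows that repeat a pose let the fingers close. It gives the time, the measured TCP pose, the force, the opening and the grip force at its end, in the units of the state.
- r.get_obs(): the state, without advancing time (a new reading comes with each control period).
- r.grab_frame(name): name is "scene" or "top" or "wrist"; returns a dict with "pixels" (384x512x3 uint8, red, green, blue), "intrinsics" (3x3 intrinsics, pixels), "eye" and "attitude" of the camera in the world. Camera axes: x right, y up, looking along -z (the intrinsics and any distortion apply to the point x, -y, -z); pixel columns grow to the right and rows downward; lengths in m; the calibration is good to about 2 mm. A picture is of the moment at which its call begins. There is no depth.
- r.hand_in(): hands the job in; it is judged then, once.
Trained networks look in a picture, given as the dict that the camera call returned (one of the last four; its "shot" number tells which), for a name from the list of things; names that differ only in an ending like _2 or _b are one class to them, and where a whole thing is asked for, a point or a joint stands for the part that bears it (a point fixed in the world has none). Each returns a list of dicts, best first, with "conf" (0 to 1); they miss things now and then, are a little off and sometimes report something else, mostly with a low value. They report only what shows in the picture. A call takes as long as a camera call. They do not tell look-alikes from the thing itself.
- r.search_frame(picture, thing): "rect" ([left, top, width, height] in pixels, round what is visible of it).
- r.outline_of(picture, thing): "pixels" (384x512 bool, what is visible of it) and "rect" ([left, top, width, height] in pixels, round what is visible of it).
- r.landmark_of(picture, thing): "point" ([column, row] in pixels: a listed point, or the origin of a listed thing).
The state is a dict: "clock": time; "joints": joint angles; "qvel": joint speeds; "tau": joint torques, N m; "tcp_pos": TCP position; "orientation": TCP orientation; "contact_force": force on the tool from outside, world axes, zero at the start; "moment": the same for the moment, N m; "grip_width": finger opening in m; "gripper_force": force on a finger pad.
Only numpy, scipy, OpenCV 4.12 (cv2) and the standard library are available. Lean on these libraries where they do the work, as an engineer would, in place of code of your own. Each camera call takes 0.05 s, during which the arm holds its last target. There are 200 camera calls.

## Working session

There is one attempt and no reset: what is moved stays moved. The work goes in short steps, Python scripts to look and compute and a tool call to move; the robot and the scene stay as the last step left them, time stands still between calls to the robot, and variables do not carry over. Pictures are saved under pics/ and viewed, at most 10 in all, crops included, and the job is handed in when it is done.

Besides the shell and the picture viewer there is one more tool, called after "Call:" by a JSON object that holds its "fn" and its "kwargs", one argument or row to a line. apply_moves: Moves the arm, as the interface text tells. Its arguments: {"type":"object","properties":{"rows":{"type":"array","items":{"type":"array","items":{"type":"number"}}},"claw":{"type":"number"},"newtons":{"type":"number"}},"required":["rows"]}

```bash
mkdir -p pics; cat > h.py <<'E'
import numpy as np, cv2
from scipy.spatial.transform import Rotation as R
from bench import r
def ray(f,uv):
    K=np.array(f["intrinsics"]);p=np.linalg.inv(K)@[uv[0],uv[1],1]
    A=np.array(f["attitude"]); A=A if A.shape==(3,3) else R.from_rotvec(A).as_matrix()
    return np.array(f["eye"]),A@[p[0],-p[1],-p[2]]
def at_z(f,uv,z):
    o,d=ray(f,uv);return o+d*(z-o[2])/d[2]
def proj(f,P):
    A=np.array(f["attitude"]); A=A if A.shape==(3,3) else R.from_rotvec(A).as_matrix()
    c=A.T@(np.array(P)-f["eye"]);q=np.array(f["intrinsics"])@[c[0],-c[1],-c[2]];return q[:2]/q[2]
def save(f,n): cv2.imwrite("pics/"+n,cv2.cvtColor(f["pixels"],cv2.COLOR_RGB2BGR))
E
python3 - <<'E'
from h import *
print(r.get_obs())
for n in("scene","top"):
    f=r.grab_frame(n);save(f,n+"0.png")
    print(n,f.keys(),f["eye"],f["attitude"],f["intrinsics"])
    for t,z in(("mouth",.06),("edge",.06),("pocket",.01),("box_mid",.076),("hatch",0),("beaker_3",0),("bottle_3",0)):
        for d in r.landmark_of(f,t)[:3]: print(t,d["conf"],np.round(d["point"],1),at_z(f,d["point"],z).round(4))
E
```

```text
{'clock': 0.0, 'joints': array([-1.24808801,  0.47778856,  0.02233059,  1.55642829, -0.01153129,
        1.10928761, -0.08308595]), 'qvel': array([-1.19177943e-03,  1.49753998e-03, -4.31045312e-05, -5.01770167e-04,
       -2.58197933e-03,  1.87980779e-04, -1.78429073e-03]), 'tau': array([ 4.80969484e-04, -5.96436560e+01,  1.60748273e+00, -2.81213003e+01,
        1.23531074e-02,  9.01639927e-03, -9.01279606e-06]), 'tcp_pos': array([0.28164145, 0.61280064, 0.23034304]), 'orientation': array([-6.71384210e-01, -3.06872291e+00,  2.76703180e-03]), 'contact_force': array([0.41829336, 0.61348587, 0.10434341]), 'moment': array([ 0.02661322, -0.04294369,  0.00940346]), 'gripper_force': 0.0, 'grip_width': 0.08565859942470745}
scene dict_keys(['pixels', 'intrinsics', 'eye', 'attitude', 'shot']) [-0.56927747  1.22640684  0.78674078] [ 0.53018728 -1.3442146  -2.07437781] [[480.14959793   0.         249.48816053]
 [  0.         480.14959793 194.58822457]
 [  0.           0.           1.        ]]
mouth 0.84 [249.8 190.3] [ 0.5644 -0.0069  0.06  ]
edge 0.72 [249.1 186.3] [ 0.5927 -0.0338  0.06  ]
ed
[... 437 characters left out ...]
 0.6761 -0.2983  0.    ]
top dict_keys(['pixels', 'intrinsics', 'eye', 'attitude', 'shot']) [0.23843269 0.07718751 1.27075776] [ 0.15946515 -0.15743501 -1.60665703] [[421.16154911   0.         256.14539001]
 [  0.         421.16154911 190.69962142]
 [  0.           0.           1.        ]]
mouth 0.79 [287.5 160.9] [ 0.5711 -0.0233  0.06  ]
edge 0.93 [288.3 155. ] [ 0.5892 -0.0267  0.06  ]
edge 0.6 [280.7 166.1] [ 0.556  -0.0023  0.06  ]
box_mid 0.88 [274.5 180.9] [0.5082 0.0191 0.076 ]
box_mid 0.59 [371.9 155.4] [ 0.5728 -0.2708  0.076 ]
hatch 0.95 [282.6 167.5] [ 0.567  -0.0119  0.    ]
beaker_3 0.47 [316.1 189.9] [ 0.4916 -0.111   0.    ]
bottle_3 0.61 [176.1 176.4] [0.5526 0.3198 0.    ]
```

```bash
python3 -c "
import cv2
a=cv2.imread('pics/scene0.png');b=cv2.imread('pics/top0.png')
cv2.imwrite('pics/a.png',cv2.resize(a,None,fx=1.5,fy=1.5,interpolation=3))
cv2.imwrite('pics/b.png',cv2.resize(b[90:240,200:400],None,fx=4,fy=4,interpolation=2))"
```

```text
(no output)
```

View pics/a.png

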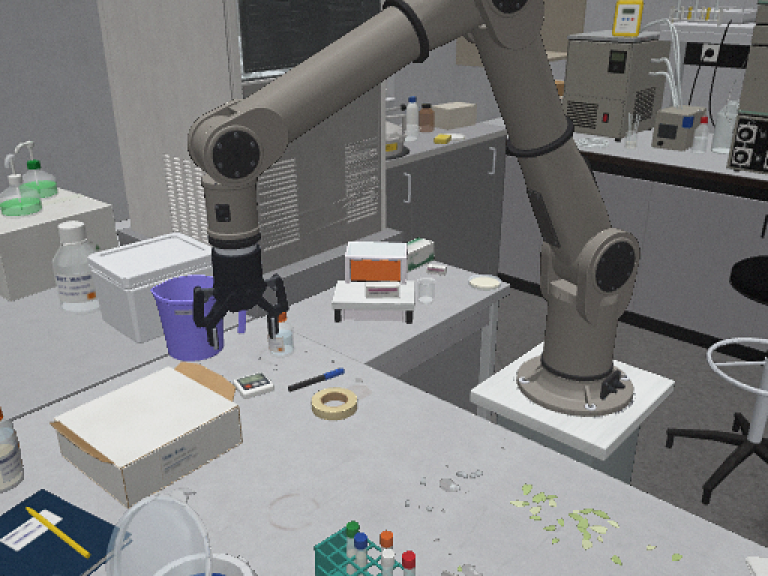

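View pics/b.png

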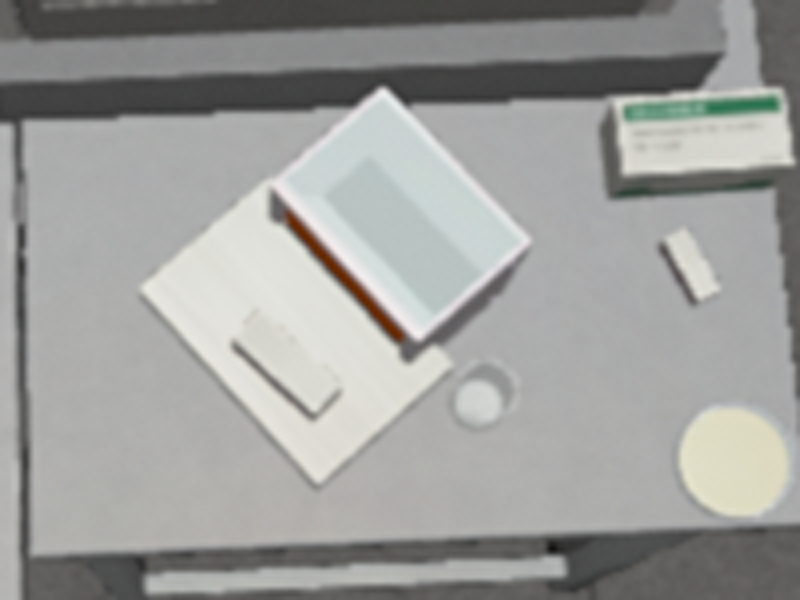

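The scene view shows the hatch near the robot's side of the bench, with the white box lying on its shelf. The top crop shows the shelf corners at (142,289), (318,485) and (452,362). The roof corners are at (382,88), (530,241) and (418,342), and the box top is near (288,360). The small carton at (690,265) is the look-alike.

```bash
python3 - <<'E'
from h import *
from scipy.optimize import least_squares
f=r.grab_frame("top")
c=lambda u,v:(u/4+200-.375,v/4+90-.375)
obs=[((-.115,.1,.06),c(142,289)),((-.115,-.1,.06),c(318,485)),((.105,.078,.135),c(382,88)),((.105,-.078,.135),c(530,241)),((-.006,-.078,.135),c(418,342)),((-.006,.078,.135),c(275,185))]
T=lambda p,P:np.array([p[0]+P[0]*np.cos(p[2])-P[1]*np.sin(p[2]),p[1]+P[0]*np.sin(p[2])+P[1]*np.cos(p[2]),P[2]])
s=least_squares(lambda p:np.concatenate([proj(f,T(p,P))-q for P,q in obs]),[.57,-.02,-.7])
print(s.x,s.fun.round(1))
m=s.x
for q in [(252,310),(237,343),(315,413),(340,383)]:
    w=at_z(f,c(*q),.092);d=w[:2]-m[:2];co,si=np.cos(m[2]),np.sin(m[2]);print(w.round(4),(co*d[0]+si*d[1]).round(4),(-si*d[0]+co*d[1]).round(4))
d=r.outline_of(f,"box_mid")
for e in d[:2]:print(e["conf"],e["rect"],cv2.minAreaRect(np.argwhere(e["pixels"])[:,::-1].astype(np.float32)))
o=r.get_obs();print(R.from_rotvec(o["orientation"]).as_matrix().round(3))
f=r.grab_frame("wrist");print(f["eye"],f["attitude"],f["intrinsics"][0])
E
```

```text
[ 0.57061382 -0.01691335 -0.88551309] [-1.  -0.1  0.2  0.6  0.6 -0.8  1.3  0.1  0.3  0.5 -1.5 -0.4]
[0.5468 0.0521 0.092 ] -0.0685 0.0253
[0.5228 0.064  0.092 ] -0.0929 0.0142
[0.4691 0.0106 0.092 ] -0.0855 -0.0611
[ 0.4902 -0.0084  0.092 ] -0.0575 -0.0568
0.76 [260.0, 165.5, 24.6, 28.2] ((271.2500305175781, 180.75), (28.284271240234375, 12.020814895629883), 45.0)
0.63 [365.2, 147.2, 15.3, 17.4] ((372.10003662109375, 156.70001220703125), (17.441329956054688, 8.497057914733887), 63.43495178222656)
[[-0.909  0.418  0.   ]
 [ 0.418  0.909  0.   ]
 [-0.     0.    -1.   ]]
[0.2155135  0.6443411  0.37395437] [-0.26236713 -0.1696135   1.13240072] [284.24066095   0.         256.27412186]
```

```bash
cat >> h.py <<'E'
try: M=np.load("m.npy")
except Exception: M=np.array([0.57061,-0.01691,-0.88551])
def W(P):
    c,s=np.cos(M[2]),np.sin(M[2]);return np.array([M[0]+c*P[0]-s*P[1],M[1]+s*P[0]+c*P[1],P[2]])
def Hc(w):
    c,s=np.cos(M[2]),np.sin(M[2]);d=np.array(w)[:2]-M[:2];return np.array([c*d[0]+s*d[1],-s*d[0]+c*d[1],w[2]])
def Rt(tilt,yaw=0):
    a=M[2]+yaw;hx=np.array([np.cos(a),np.sin(a),0]);y=np.array([-np.sin(a),np.cos(a),0]);t=np.deg2rad(tilt)
    z=np.sin(t)*hx-np.cos(t)*np.array([0,0,1]);return np.column_stack([np.cross(y,z),y,z])
def rows(P,tilt,yaw=0):
    o=r.get_obs();R0=R.from_rotvec(o["orientation"]).as_matrix();p=np.array(o["tcp_pos"])
    print("now hatch",Hc(p).round(4),"row",((R0.T@(W(P)-p))/.25).round(4),(R.from_matrix(R0.T@Rt(tilt,yaw)).as_rotvec()/(np.pi/2)).round(4),"F",np.round(o["contact_force"],1),"j",np.round(o["joints"],2),"t",o["clock"],"w",o["grip_width"])
E
python3 -c "
from h import *
rows((-.17,-.02,.24),40)
rows((-.17,-.02,.24),20)"
```

```text
now hatch [-0.6707  0.1753  0.2313] row [-1.4561 -1.5817 -0.0347] [ 0.1011 -0.4366  0.2775] F [ 0.1 -0.   0.5] j [-1.25  0.48  0.02  1.56 -0.01  1.11 -0.08] t 0.95 w 0.08558440814087609
now hatch [-0.6707  0.1753  0.2313] row [-1.4561 -1.5817 -0.0347] [ 0.0506 -0.2184  0.2865] F [ 0.1 -0.   0.5] j [-1.25  0.48  0.02  1.56 -0.01  1.11 -0.08] t 0.95 w 0.08558440814087609
```

Call:
{"fn": "apply_moves", "kwargs": {
  "rows": [
    [-0.15,-0.16,-0.05,0.01,-0.04,0.06],
    [-0.3,-0.32,-0.1,0.02,-0.08,0.12],
    [-0.45,-0.48,-0.12,0.03,-0.12,0.18],
    [-0.6,-0.64,-0.12,0.04,-0.16,0.24],
    [-0.75,-0.8,-0.12,0.05,-0.2,0.28]
  ],
  "claw": 0.4
}}

```text
clock: 1.58
tcp_pos: [0.3692, 0.3518, 0.2617]
orientation: [1.208, 2.576, -0.205]
contact_force: [0.8, -0.3, 0.2]
grip_width: 0.0342
gripper_force: 0.0
```

```bash
python3 -c "
from h import *
rows((-.17,-.02,.24),40)"
```

```text
now hatch [-0.4129  0.0774  0.2617] row [-0.8905 -0.3965  0.3917] [-0.001  -0.2391  0.0061] F [ 0.8 -0.3  0.2] j [-1.27  0.22  0.23  1.9   0.27  1.16 -0.48] t 1.575 w 0.03415584982609796
```

Call:
{"fn": "apply_moves", "kwargs": {
  "rows": [
    [-0.2,-0.09,0.09,0,-0.05,0],
    [-0.4,-0.18,0.17,0,-0.1,0],
    [-0.6,-0.27,0.26,0,-0.16,0],
    [-0.8,-0.36,0.35,0,-0.21,0],
    [-0.89,-0.4,0.39,0,-0.24,0]
  ]
}}

```text
clock: 2.2
tcp_pos: [0.4465, 0.1002, 0.2395]
orientation: [1.053, 2.249, -0.395]
contact_force: [-1.4, 0.4, 0.6]
grip_width: 0.0339
gripper_force: 0.0
```

```bash
python3 - <<'E'
from h import *
rows((-.14,-.02,.09),40)
f=r.grab_frame("wrist");save(f,"w1.png")
for t,z in(("mouth",.06),("edge",.06),("box_mid",.076)):
    for d in r.landmark_of(f,t)[:2]: print(t,d["conf"],np.round(d["point"],1),Hc(at_z(f,d["point"],z)).round(4))
E
```

```text
now hatch [-0.1692 -0.022   0.2395] row [0.2957 0.0122 0.5325] [-0.0012  0.0011  0.0068] F [-1.4  0.4  0.6] j [-1.19  0.13  0.37  2.25  0.77  1.05 -0.62] t 2.2 w 0.033946462366526375
mouth 0.61 [273.  174.7] [0.0061 0.0029 0.06  ]
edge 0.57 [270.7 182.8] [0.0262 0.0007 0.06  ]
box_mid 0.89 [192.7 216.5] [ 0.1039 -0.1261  0.076 ]
box_mid 0.63 [260.1 147.9] [-0.0673 -0.0168  0.076 ]
```

View pics/w1.png

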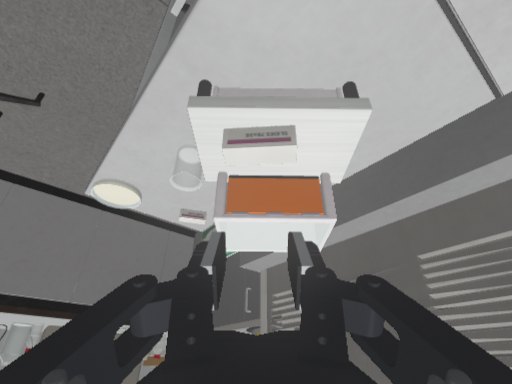

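The wrist view shows the shelf across (193–369, 105–180), the box at about (259,147) with its stripe, and the orange flap at (275,197). I'll take one enlarged crop to get exact corners.

```bash
python3 -c "
import cv2
a=cv2.imread('pics/w1.png')
cv2.imwrite('pics/w1c.png',cv2.resize(a[85:235,180:380],None,fx=4,fy=4,interpolation=2))"
```

```text
(no output)
```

View pics/w1c.png

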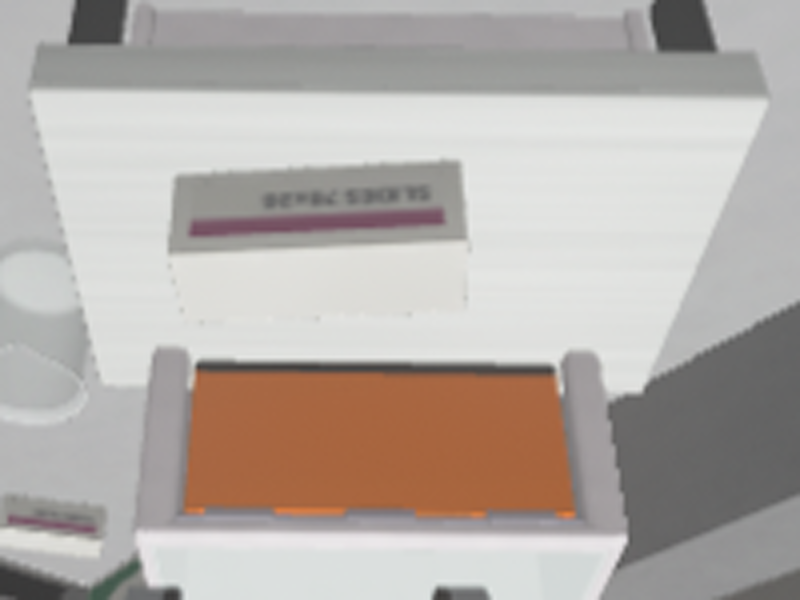

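The crop shows the shelf's front corners at (32,90) and (768,98), and the lintel's top corners at (137,532) and (627,537). The box's back face runs from (175,178) and (462,162) at the bottom to (168,252) and (467,240) at the top.

```bash
python3 - <<'E'
from h import *
import h
from scipy.optimize import least_squares
f=r.grab_frame("wrist")
c=lambda u,v:(u/4+180-.375,v/4+85-.375)
obs=[((-.115,-.1,.06),c(32,90)),((-.115,.1,.06),c(768,98)),((-.006,-.078,.135),c(137,532)),((-.006,.078,.135),c(627,537)),((-.006,-.078,.06),c(152,350)),((-.006,.078,.06),c(600,352))]
def F(p):
    h.M=p;return np.concatenate([proj(f,W(P))-q for P,q in obs])
s=least_squares(F,h.M);print(s.x,s.fun.round(1));h.M=s.x;np.save("m.npy",s.x)
B=[((-.0155,-.041,.06),c(175,178)),((-.0155,.041,.06),c(462,162)),((-.0155,-.041,.092),c(168,252)),((-.0155,.041,.092),c(467,240))]
def G(p):
    k,l=np.cos(p[2]),np.sin(p[2])
    return np.concatenate([proj(f,W((p[0]+k*P[0]-l*P[1],p[1]+l*P[0]+k*P[1],P[2])))-q for P,q in B])
b=least_squares(G,[-.07,-.02,0.]);print("box",b.x,b.fun.round(1))
rows((-.15,b.x[1],.12),40);rows((-.15,b.x[1],.073),40)
E
```

```text
[ 0.57626653 -0.01285622 -0.88362605] [-1.4  0.9  1.4  1.  -1.2  0.9  1.4  0.8 -0.1 -1.4 -0.  -0.8]
box [-0.07458881 -0.02070885  0.08294355] [-0.  -1.1 -0.2 -0.8 -0.3  1.3  0.6  0.8]
now hatch [-0.1731 -0.0252  0.2401] row [0.2373 0.02   0.4276] [ 0.0009 -0.0009  0.0068] F [-0.   0.7  0.3] j [-1.19  0.13  0.36  2.24  0.77  1.05 -0.62] t 2.45 w 0.03428472253230294
now hatch [-0.1731 -0.0252  0.2401] row [0.3579 0.0211 0.5718] [ 0.0009 -0.0009  0.0068] F [-0.   0.7  0.3] j [-1.19  0.13  0.36  2.24  0.77  1.05 -0.62] t 2.45 w 0.03428472253230294
```

```bash
python3 - <<'E'
from h import *
rows((-.073,-.1,.15),40);rows((-.073,-.1,.074),40)
E
```

```text
now hatch [-0.1731 -0.0252  0.2401] row [-0.0725 -0.3006  0.5328] [ 0.0009 -0.0009  0.0068] F [-0.   0.7  0.3] j [-1.19  0.13  0.36  2.24  0.77  1.05 -0.62] t 2.45 w 0.03428472253230294
now hatch [-0.1731 -0.0252  0.2401] row [ 0.1226 -0.2988  0.7659] [ 0.0009 -0.0009  0.0068] F [-0.   0.7  0.3] j [-1.19  0.13  0.36  2.24  0.77  1.05 -0.62] t 2.45 w 0.03428472253230294
```

Call:
{"fn": "apply_moves", "kwargs": {
  "rows": [
    [-0.02,-0.15,0.13,0,0,0],
    [-0.05,-0.3,0.3,0,0,0],
    [-0.07,-0.3,0.53,0,0,0.007],
    [0.03,-0.3,0.65,0,0,0.007],
    [0.11,-0.3,0.75,0,0,0.007]
  ],
  "claw": 0
}}

```text
clock: 3.08
tcp_pos: [0.453, -0.0212, 0.1223]
orientation: [1.038, 2.224, -0.422]
contact_force: [1.1, -0.2, 1.3]
grip_width: 0.0002
gripper_force: 0.0
```

```bash
python3 - <<'E'
from h import *
rows((-.073,-.076,.073),40)
rows((-.073,-.056,.073),40)
f=r.grab_frame("wrist");save(f,"w2.png")
E
```

```text
now hatch [-0.0717 -0.1006  0.1223] row [0.1342 0.102  0.1422] [-0.0078  0.0216  0.0094] F [ 1.1 -0.2  1.3] j [-0.48  0.32 -0.16  2.43  1.23  0.84 -1.  ] t 3.075 w 0.00015000095762289357
now hatch [-0.0717 -0.1006  0.1223] row [0.1331 0.182  0.1412] [-0.0078  0.0216  0.0094] F [ 1.1 -0.2  1.3] j [-0.48  0.32 -0.16  2.43  1.23  0.84 -1.  ] t 3.075 w 0.00015000095762289357
```

View pics/w2.png

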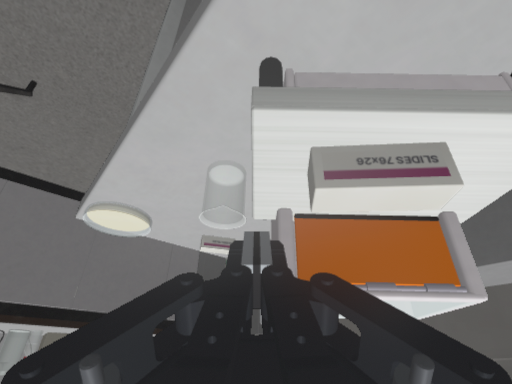

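The box at (380,180) is untouched, and the shut fingers hover to the right of the shelf at (257,250). Joint 4 is near its limit, so I'll tilt less for the sideways nudge.

```bash
python3 - <<'E'
from h import *
rows((-.075,-.098,.072),25)
rows((-.075,-.098,.072),30)
E
```

```text
now hatch [-0.0711 -0.1034  0.119 ] row [0.1366 0.026  0.1295] [-0.0125  0.1857  0.0075] F [-1.2  1.  -3. ] j [-0.46  0.32 -0.17  2.43  1.23  0.84 -1.  ] t 3.125 w -0.0004172337716772657
now hatch [-0.0711 -0.1034  0.119 ] row [0.1366 0.026  0.1295] [-0.0121  0.1301  0.0081] F [-1.2  1.  -3. ] j [-0.46  0.32 -0.17  2.43  1.23  0.84 -1.  ] t 3.125 w -0.0004172337716772657
```

Call:
{"fn": "apply_moves", "kwargs": {
  "rows": [
    [0,0,0,-0.01,0.07,0.005],
    [0,0,0,-0.01,0.15,0.005]
  ]
}}

```text
clock: 3.38
tcp_pos: [0.452, -0.0218, 0.1229]
orientation: [1.137, 2.429, -0.291]
contact_force: [-0.5, 0.2, -1.0]
grip_width: 0.0001
gripper_force: 0.0
```

```bash
python3 - <<'E'
from h import *
rows((-.075,-.098,.072),25)
E
```

```text
now hatch [-0.0719 -0.1018  0.1229] row [0.1071 0.016  0.1736] [-0.0002  0.036   0.005 ] F [-0.5  0.2 -1. ] j [-0.32  0.22 -0.14  2.37  0.94  0.65 -0.55] t 3.375 w 9.628264279704144e-05
```

Call:
{"fn": "apply_moves", "kwargs": {
  "rows": [
    [0.03,0.01,0.05,0,0.02,0.005],
    [0.06,0.016,0.1,0,0.036,0.005],
    [0.09,0.016,0.145,0,0.036,0.005],
    [0.107,0.016,0.173,0,0.036,0.005]
  ]
}}

```text
clock: 3.88
tcp_pos: [0.4515, -0.0177, 0.07]
orientation: [1.168, 2.471, -0.267]
contact_force: [0.4, 0.3, -0.4]
grip_width: 0.0003
gripper_force: 0.0
```

```bash
python3 - <<'E'
from h import *
rows((-.075,-.076,.072),25)
rows((-.075,-.056,.072),25)
E
```

```text
now hatch [-0.0754 -0.0995  0.07  ] row [-0.0052  0.0941 -0.0071] [-0.0026  0.0021  0.0008] F [ 0.4  0.3 -0.4] j [-0.31  0.34 -0.11  2.38  1.04  0.54 -0.66] t 3.875 w 0.0002812544340881867
now hatch [-0.0754 -0.0995  0.07  ] row [-0.0053  0.1741 -0.0074] [-0.0026  0.0021  0.0008] F [ 0.4  0.3 -0.4] j [-0.31  0.34 -0.11  2.38  1.04  0.54 -0.66] t 3.875 w 0.0002812544340881867
```

Next comes a gentle sideways push of about 20 mm after contact, at roughly 50 mm/s.

Call:
{"fn": "apply_moves", "kwargs": {
  "rows": [
    [-0.005,0.03,-0.007,0,0,0],
    [-0.005,0.055,-0.007,0,0,0],
    [-0.005,0.08,-0.007,0,0,0],
    [-0.005,0.1,-0.007,0,0,0],
    [-0.005,0.12,-0.007,0,0,0]
  ]
}}

```text
clock: 4.5
tcp_pos: [0.4762, 0.0001, 0.074]
orientation: [1.171, 2.468, -0.264]
contact_force: [-0.4, -0.2, 0.5]
grip_width: -0.0001
gripper_force: 0.3
```

Call:
{"fn": "apply_moves", "kwargs": {
  "rows": [
    [0,0.015,0,0,0,0],
    [0,0.03,0,0,0,0],
    [0,0.045,0,0,0,0],
    [0,0.055,0,0,0,0],
    [0,0.055,0,0,0,0]
  ]
}}

```text
clock: 5.12
tcp_pos: [0.4869, 0.0089, 0.0739]
orientation: [1.171, 2.468, -0.264]
contact_force: [0.2, -0.3, 0.3]
grip_width: 0.0002
gripper_force: 0.0
```

```bash
python3 - <<'E'
from h import *
rows((-.075,-.095,.072),25)
f=r.grab_frame("wrist")
cv2.imwrite("pics/w3.png",cv2.resize(cv2.cvtColor(f["pixels"],cv2.COLOR_RGB2BGR)[60:260,180:460],None,fx=2.8,fy=2.8,interpolation=2))
E
```

```text
now hatch [-0.0735 -0.0553  0.0739] row [ 0.0082 -0.1588  0.0047] [-0.0014  0.0027 -0.0011] F [ 0.2 -0.3  0.3] j [-0.32  0.38 -0.13  2.29  0.97  0.59 -0.61] t 5.125 w 0.00017236969312457967
```

View pics/w3.png

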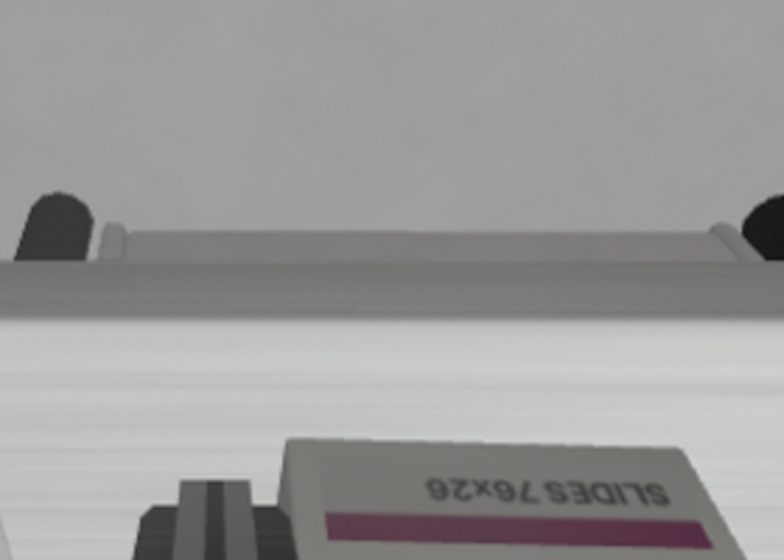

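The box's right end lies against the fingers, and its back bottom edge runs from crop (285,438) to (683,450), nearly parallel to the shelf. I'll measure it.

```bash
python3 - <<'E'
from h import *
f=r.grab_frame("wrist")
for u,v in((285,438),(683,450)):print(Hc(at_z(f,(180+u/2.8-.3,60+v/2.8-.3),.06)).round(4))
rows((-.078,-.100,.074),25);rows((-.085,-.09,.16),25)
E
```

```text
[-0.0823 -0.0399  0.06  ]
[-0.0786  0.0424  0.06  ]
now hatch [-0.0736 -0.0555  0.0739] row [ 0.0156 -0.1779 -0.0076] [-0.0015  0.0027 -0.0011] F [-0.3 -0.5 -0.1] j [-0.32  0.38 -0.13  2.29  0.97  0.59 -0.61] t 5.225 w 0.0002275477852766314
now hatch [-0.0736 -0.0555  0.0739] row [-0.1057 -0.1385 -0.3308] [-0.0015  0.0027 -0.0011] F [-0.3 -0.5 -0.1] j [-0.32  0.38 -0.13  2.29  0.97  0.59 -0.61] t 5.225 w 0.0002275477852766314
```

Call:
{"fn": "apply_moves", "kwargs": {
  "rows": [
    [0,-0.05,0,0,0,0],
    [0,-0.12,-0.05,0,0,0],
    [-0.02,-0.14,-0.2,0,0,0],
    [-0.06,-0.14,-0.35,0,0,0],
    [-0.06,-0.14,-0.42,0,0,0]
  ]
}}

```text
clock: 5.85
tcp_pos: [0.4396, 0.0104, 0.1771]
orientation: [1.172, 2.466, -0.262]
contact_force: [-0.3, -0.1, -0.2]
grip_width: -0.0001
gripper_force: 0.0
```

```bash
python3 - <<'E'
from h import *
rows((-.14,0,.17),38);rows((-.14,0,.075),38)
E
```

```text
now hatch [-0.1047 -0.0909  0.1771] row [ 0.141   0.363  -0.0349] [-0.0008 -0.141  -0.0022] F [-0.3 -0.1 -0.2] j [-0.29  0.11 -0.21  2.31  0.69  0.77 -0.33] t 5.85 w -5.306815281924324e-05
now hatch [-0.1047 -0.0909  0.1771] row [0.3035 0.3628 0.3086] [-0.0008 -0.141  -0.0022] F [-0.3 -0.1 -0.2] j [-0.29  0.11 -0.21  2.31  0.69  0.77 -0.33] t 5.85 w -5.306815281924324e-05
```

Call:
{"fn": "apply_moves", "kwargs": {
  "rows": [
    [0.07,0.15,-0.03,0,-0.05,0],
    [0.14,0.3,-0.03,0,-0.1,0],
    [0.14,0.36,-0.03,0,-0.14,0],
    [0.2,0.363,0.09,0,-0.141,0],
    [0.24,0.363,0.18,0,-0.141,0]
  ],
  "claw": 0.4
}}

```text
clock: 6.48
tcp_pos: [0.4872, 0.0949, 0.1077]
orientation: [1.078, 2.276, -0.374]
contact_force: [0.0, -0.5, 0.1]
grip_width: 0.0337
gripper_force: 0.0
```

```bash
python3 - <<'E'
from h import *
rows((-.125,0,.073),40)
E
```

```text
now hatch [-0.1398 -0.0005  0.1077] row [0.0386 0.0026 0.1458] [-0.0021 -0.0229  0.    ] F [ 0.  -0.5  0.1] j [-0.54  0.42 -0.25  2.24  1.05  0.91 -0.93] t 6.475 w 0.03370971093751571
```

Call:
{"fn": "apply_moves", "kwargs": {
  "rows": [
    [0.015,0,0.05,0,-0.01,0],
    [0.03,0,0.1,0,-0.023,0],
    [0.04,0,0.148,0,-0.023,0],
    [0.04,0,0.148,0,-0.023,0]
  ]
}}

```text
clock: 6.98
tcp_pos: [0.4969, 0.0826, 0.073]
orientation: [1.065, 2.244, -0.392]
contact_force: [-0.2, 0.3, 0.1]
grip_width: 0.034
gripper_force: 0.0
```

```bash
python3 - <<'E'
from h import *
rows((-.09,0,.072),40);rows((-.05,0,.072),40)
f=r.grab_frame("scene")
cv2.imwrite("pics/s2.png",cv2.resize(cv2.cvtColor(f["pixels"],cv2.COLOR_RGB2BGR)[110:235,180:340],None,fx=4.5,fy=4.5,interpolation=2))
E
```

```text
now hatch [-0.1242 -0.0008  0.073 ] row [-0.102   0.0038  0.091 ] [-0.0031  0.0001 -0.0004] F [-0.2  0.3  0.1] j [-0.56  0.51 -0.21  2.25  1.17  0.89 -1.06] t 6.975 w 0.03399454592180141
now hatch [-0.1242 -0.0008  0.073 ] row [-0.2245  0.0044  0.1939] [-0.0031  0.0001 -0.0004] F [-0.2  0.3  0.1] j [-0.56  0.51 -0.21  2.25  1.17  0.89 -1.06] t 6.975 w 0.03399454592180141
```

View pics/s2.png

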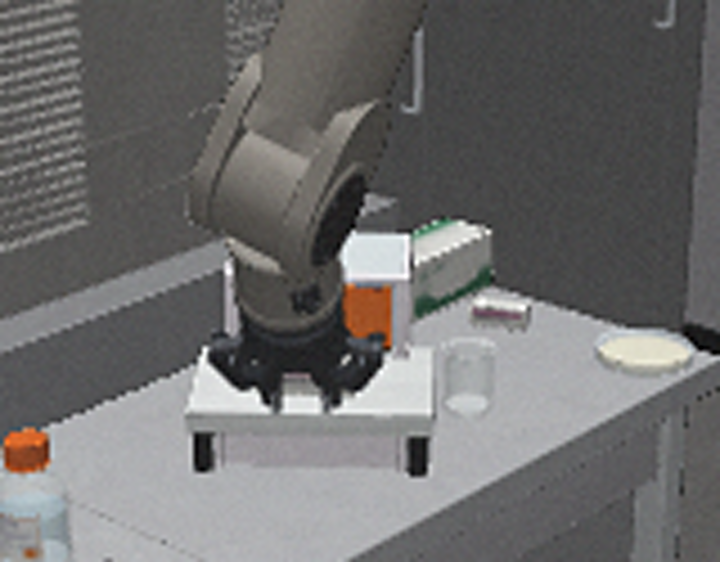

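The fingers stand behind the box, roughly centred on the shelf at crop (303,395). I'll start the forward push.

Call:
{"fn": "apply_moves", "kwargs": {
  "rows": [
    [-0.05,0.002,0.045,0,0,0],
    [-0.09,0.004,0.08,0,0,0],
    [-0.11,0.004,0.097,0,0,0],
    [-0.13,0.004,0.114,0,0,0],
    [-0.15,0.004,0.131,0,0,0]
  ]
}}

```text
clock: 7.65
tcp_pos: [0.5298, 0.0458, 0.0726]
orientation: [1.064, 2.244, -0.389]
contact_force: [-0.6, 0.7, 1.0]
grip_width: 0.0345
gripper_force: 0.4
```

Call:
{"fn": "apply_moves", "kwargs": {
  "rows": [
    [-0.02,0,0.017,0,0,0],
    [-0.04,0,0.034,0,0,0],
    [-0.06,0,0.05,0,0,0],
    [-0.08,0,0.067,0,0,0],
    [-0.1,0,0.084,0,0,0]
  ]
}}

```text
clock: 8.28
tcp_pos: [0.5504, 0.0201, 0.0725]
orientation: [1.064, 2.244, -0.39]
contact_force: [-0.6, 0.2, 0.4]
grip_width: 0.0342
gripper_force: 0.2
```

```bash
python3 - <<'E'
from h import *
rows((-.01,0,.073),40);rows((.015,0,.073),40)
f=r.grab_frame("wrist");g=r.grab_frame("top")
a=cv2.resize(f["pixels"],None,fx=1.1,fy=1.1)[:420,:];b=cv2.resize(g["pixels"][110:215,220:330],(230,220),interpolation=2)
im=np.zeros((420,800,3),np.uint8);im[:,:563]=a[:,:563];im[:220,565:795]=b
cv2.imwrite("pics/p1.png",im[:,:,::-1])
E
```

```text
now hatch [-0.0419  0.0009  0.0725] row [-0.099  -0.0034  0.0805] [-0.002   0.0001 -0.0007] F [-0.6  0.2  0.4] j [-0.44  0.52 -0.14  2.22  1.27  0.8  -0.97] t 8.275 w 0.0342259350259361
now hatch [-0.0419  0.0009  0.0725] row [-0.1756 -0.0031  0.1448] [-0.002   0.0001 -0.0007] F [-0.6  0.2  0.4] j [-0.44  0.52 -0.14  2.22  1.27  0.8  -0.97] t 8.275 w 0.0342259350259361
```

View pics/p1.png

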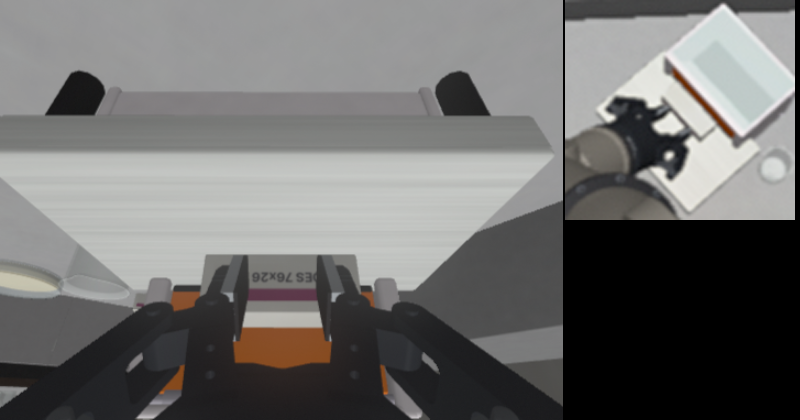

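The box is square to the mouth and nearly centred: it spans columns 205–357, against jambs at 160 and 386. I'll push on with a slight shift to the right.

Call:
{"fn": "apply_moves", "kwargs": {
  "rows": [
    [-0.02,-0.003,0.016,0,0,0],
    [-0.04,-0.006,0.032,0,0,0],
    [-0.06,-0.009,0.048,0,0,0],
    [-0.08,-0.012,0.064,0,0,0],
    [-0.1,-0.014,0.081,0,0,0]
  ]
}}

```text
clock: 9.0
tcp_pos: [0.568, -0.007, 0.0731]
orientation: [1.064, 2.244, -0.39]
contact_force: [-0.0, 0.3, 0.1]
grip_width: 0.0342
gripper_force: 0.3
```

Call:
{"fn": "apply_moves", "kwargs": {
  "rows": [
    [-0.015,0,0.0125,0,0,0],
    [-0.03,0,0.025,0,0,0],
    [-0.045,0,0.0375,0,0,0]
  ]
}}

```text
clock: 9.38
tcp_pos: [0.5773, -0.018, 0.0732]
orientation: [1.064, 2.244, -0.389]
contact_force: [-1.1, 1.3, 1.5]
grip_width: 0.034
gripper_force: 0.6
```

```bash
python3 - <<'E'
from h import *
rows((.015,0,.073),40);rows((.022,0,.073),40)
f=r.grab_frame("wrist");g=r.grab_frame("top")
a=cv2.resize(f["pixels"],None,fx=1.1,fy=1.1)[:420,:];b=cv2.resize(g["pixels"][110:215,220:330],(230,220),interpolation=2)
im=np.zeros((420,800,3),np.uint8);im[:,:563]=a[:,:563];im[:220,565:795]=b
cv2.imwrite("pics/p2.png",im[:,:,::-1])
E
```

```text
now hatch [ 0.0047 -0.0025  0.0732] row [-0.0311  0.01    0.0272] [-0.0018  0.0001 -0.0006] F [-1.1  1.3  1.5] j [-0.37  0.53 -0.1   2.19  1.32  0.75 -0.92] t 9.375 w 0.034007500099236025
now hatch [ 0.0047 -0.0025  0.0732] row [-0.0525  0.01    0.0452] [-0.0018  0.0001 -0.0006] F [-1.1  1.3  1.5] j [-0.37  0.53 -0.1   2.19  1.32  0.75 -0.92] t 9.375 w 0.034007500099236025
```

View pics/p2.png

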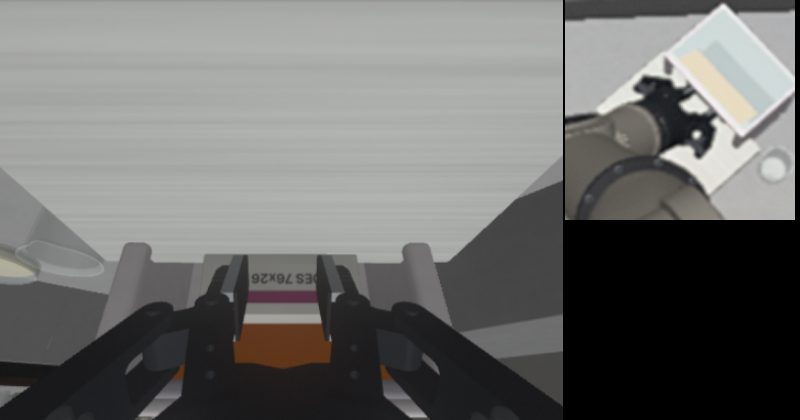

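The flap is swung open (pale under the roof in the inset), and the box is still upright against the fingers at columns 205–357. I'll push on slowly over the edge.

Call:
{"fn": "apply_moves", "kwargs": {
  "rows": [
    [-0.012,0,0.01,0,0,0],
    [-0.022,0,0.0185,0,0,0],
    [-0.032,0,0.027,0,0,0],
    [-0.032,0,0.027,0,0,0]
  ]
}}

```text
clock: 9.98
tcp_pos: [0.5837, -0.0264, 0.0731]
orientation: [1.065, 2.244, -0.39]
contact_force: [-0.7, 0.2, 0.2]
grip_width: 0.0341
gripper_force: 0.0
```

```bash
python3 - <<'E'
from h import *
rows((.022,0,.073),40)
f=r.grab_frame("wrist");g=r.grab_frame("top")
a=cv2.resize(f["pixels"],None,fx=1.1,fy=1.1)[:420,:];b=cv2.resize(g["pixels"][110:215,220:330],(230,220),interpolation=2)
im=np.zeros((420,800,3),np.uint8);im[:,:563]=a[:,:563];im[:220,565:795]=b
cv2.imwrite("pics/p3.png",im[:,:,::-1])
E
```

```text
now hatch [ 0.0152 -0.0028  0.0731] row [-0.0203  0.0114  0.0178] [-0.0022  0.0002 -0.0009] F [-0.7  0.2  0.2] j [-0.35  0.53 -0.09  2.19  1.33  0.74 -0.91] t 9.975 w 0.034075977843053704
```

View pics/p3.png

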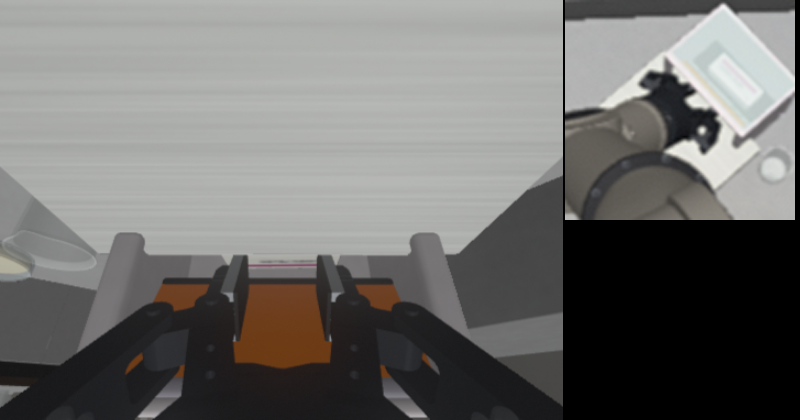

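The box has dropped into the pocket: it shows through the clear roof at inset (735,80), and the flap rests on the fingers. I'll withdraw straight back, then lift.

Call:
{"fn": "apply_moves", "kwargs": {
  "rows": [
    [0.04,0,-0.033,0,0,0],
    [0.1,0,-0.083,0,0,0],
    [0.17,0,-0.141,0,0,0],
    [0.25,0,-0.207,0,0,0],
    [0.33,0,-0.274,0,0,0]
  ]
}}

```text
clock: 10.7
tcp_pos: [0.5144, 0.059, 0.0725]
orientation: [1.062, 2.245, -0.389]
contact_force: [-0.6, -0.2, -1.0]
grip_width: 0.0343
gripper_force: 0.0
```

Call:
{"fn": "apply_moves", "kwargs": {
  "rows": [
    [0.1,0,-0.1,0,0,0],
    [0.12,0,-0.25,0,0,0],
    [0.12,0,-0.45,0,0,0],
    [0.12,0,-0.6,0,0,0],
    [0.12,0,-0.6,0,0,0]
  ]
}}

```text
clock: 11.32
tcp_pos: [0.4397, 0.1533, 0.1698]
orientation: [1.06, 2.246, -0.382]
contact_force: [0.1, -0.5, 1.3]
grip_width: 0.034
gripper_force: 0.0
```

Call:
{"fn": "apply_moves", "kwargs": {
  "rows": [
    [0,0,0,0,0,0],
    [0,0,0,0,0,0],
    [0,0,0,0,0,0],
    [0,0,0,0,0,0],
    [0,0,0,0,0,0]
  ]
}}

```text
clock: 11.95
tcp_pos: [0.4405, 0.1494, 0.168]
orientation: [1.065, 2.244, -0.39]
contact_force: [-0.6, 0.6, 0.6]
grip_width: 0.0341
gripper_force: 0.0
```

```bash
python3 - <<'E'
from h import *
rows((-.2,0,.2),40)
for n in("top","wrist","scene"):
    f=r.grab_frame(n);save(f,n+"9.png")
    for t in("flap","box_mid","beaker_3"):
        for d in r.outline_of(f,t)[:2]:
            print(n,t,d["conf"],np.round(d["rect"],1))
    for d in r.landmark_of(f,"box_mid")[:2]: print(n,d["conf"],d["point"],Hc(at_z(f,d["point"],.026)).round(3))
    print(n,"flap bottom/top closed corners",[proj(f,W((0,y,z))).round(1).tolist() for y in(-.063,.063) for z in(.0665,.1265)])
    h=cv2.cvtColor(f["pixels"],cv2.COLOR_RGB2HSV);m=cv2.inRange(h,(3,150,100),(18,255,255))
    _,_,s,_=cv2.connectedComponentsWithStats(m);print(n,"orange",s[1:][s[1:,4]>40].tolist())
E
```

```text
now hatch [-0.2116 -0.002   0.168 ] row [-0.1177  0.008  -0.0684] [-0.0023  0.0001 -0.0007] F [-0.6  0.6  0.6] j [-0.65  0.32 -0.33  2.21  0.89  1.09 -0.91] t 11.95 w 0.03414587515363584
top flap 0.66 [235.6 109.3  95.9  99.6]
top flap 0.63 [275.2 145.6  23.5  28.8]
top box_mid 0.74 [367.2 149.2  12.1  14.6]
top beaker_3 0.57 [315.4 180.9  14.1  18.6]
top beaker_3 0.32 [240.1 111.8  91.2 100.4]
top flap bottom/top closed corners [[298.5, 174.2], [300.5, 169.1], [269.8, 143.6], [270.3, 137.1]]
top orange [[272, 144, 28, 31, 79], [164, 163, 12, 11, 102]]
wrist flap 0.64 [223.9 232.6  67.8  48.3]
wrist box_mid 0.87 [166.9 249.2  25.2  12.1]
wrist beaker_3 0.95 [150.8 201.   33.8  43. ]
wrist 0.52 [179.5, 252.9] [ 0.167 -0.151  0.026]
wrist flap bottom/top closed corners [[211.2, 236.2], [207.1, 280.1], [303.0, 236.2], [307.2, 280.1]]
wrist orange [[225, 240, 64, 39, 2310]]
scene flap 0.68 [235.2 177.4  32.3   8.8]
scene box_mid 0.49 [286.  176.2  10.8   7. ]
scene beaker_3 0.75 [314.4 180.7  21.7  14. ]
scene beaker_3 0.73 [219.  162.9  60.   50.5]
scene 0.48 [293.4, 176.7] [ 0.218 -0.178  0.026]
scene 0.29 [172.6, 256.7] [-0.447  0.206  0.026]
scene flap bottom/top closed corners [[265.0, 187.7], [265.1, 173.0], [232.1, 187.2], [231.8, 172.6]]
scene orange [[253, 174, 14, 13, 104], [241, 177, 10, 10, 85], [181, 205, 10, 10, 82], [254, 354, 8, 11, 83]]
```

```bash
python3 -c "
from h import *
print(r.hand_in())"
```

```text
the job is handed in; nothing more can be done
None
```

The slide box is in the pocket (seen through the clear roof), the fingers are out, the camera check shows the flap hanging shut, and the job was handed in at about 12 s of the 45 s allowed.

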